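Tip up a packing carton and push it to the rail

ROBOT

A 6-joint arm with a two-finger parallel gripper is mounted at the origin on the work surface. World frame = base frame: x ahead of the robot, y to its left, z up, the work surface at z = 0. Lengths are in m, angles in degrees, forces in N, time in s.
With the tool pointing down it reaches from about 0.3 to 0.875 m from the base axis. Payload 6.4 kg.
Tool frame: the origin (TCP) lies on the centre line of the jaws, within the pads' length; the fingertips stand 19 mm ahead of it and the grasp point (between the pads) is the TCP; z points along the fingers, y is the line along which they close (so a half turn about z gives the same grasp; the last joint's range is limited). The gripper opens to 85 mm and grips with 20 to 120 N. Pads are 22 mm wide; open, the fingers measure 114 mm over their backs; the gripper's body (76 mm by 85 mm) begins 54 mm behind the grasp point. The pads swing forward as they close: fully open they stand 13 mm farther back than shut.
Start: joints at [51.549, 10.359, 92.074, -0, 77.567, -11.82], TCP at [0.258, 0.514, 0.25] pointing down, gripper open.
Joint ranges: [-171.53, 171.53], [-51.25, 118.39], [17.06, 147.69], [-65.23, 245.23], [0, 150.52], [-178.68, 178.68]. Speed limits (degrees/s): [147.25, 147.25, 172.46, 180, 180, 180].

INTERFACE

Orientations are given as a 3x3 rotation matrix whose columns are the frame's x, y, z axes.
In Python, from rig import * gives the robot as it stands.
- The arm moves only by the shell command python3 -m pendant 'ROWS'. ROWS is JSON, a list that holds one entry, the list of rows, each a list of 7 numbers: the shift along the tool's x, y, z in m, then the turn, a rotation vector about the tool's x, y, z in degrees, then the opening, from 0 (shut) to 1 (fully open). In form: [[[dx, dy, dz, wx, wy, wz, claw], ...]]. A call has 1 to 5 rows; each row is the pose to reach, as a shift and turn from the pose commanded when the call began, along the tool's axes at that moment; what a row does not reach only later rows make up. A row lasts 1/12 s, in which the tool goes at most 41.7 mm and 7.16 degrees, less where a joint would pass 70% of its speed; a pose out of reach is approached as far as the arm can. A call with a gripper value outside its range is refused whole. The fingers move at their own pace and stop on an object; the grip force is fixed at half the most. Time passes only in rows, so rows that repeat a pose let the fingers close. It gives the time, the measured TCP pose, the force, the opening and the grip force at its end, in the units of the state.
- sense(): the state, without advancing time (a new reading comes with each control period).
- snapshot(name): name is "scene" or "top" or "wrist"; returns (picture, depth): 480x640x3 uint8, red, green, blue; 480x640 float32, m along the optical axis (not along the pixel's ray), 0 where there is no reading.
- camera_model(name): a dict with "mtx" (3x3 intrinsics, pixels), "extrinsics" (4x4, takes a point from camera to world coordinates). Camera axes: x right, y down, z forward; pixel columns grow to the right and rows downward; lengths in m; the calibration is good to about 2 mm. The wrist camera is an equidistant fisheye: a pixel r from the principal point sees the ray r / f radians off the axis. A picture is of the moment at which its call begins: read the wrist's pose just before it. camera_model takes no time and is no camera call; for the wrist camera it gives the pose at the moment of the call.
- sign_off(): hands the job in; it is judged then, once.
Trained networks look in the newest picture that a camera, given by its name, has taken for a name from the list of things; names that differ only in an ending like _2 or _b are one class to them, and where a whole thing is asked for, a point or a joint stands for the part that bears it (a point fixed in the world has none). Each returns a list of dicts, best first, with "confidence" (0 to 1); they miss things now and then, are a little off and sometimes report something else, mostly with a low value. They report only what shows in the picture. A call takes as long as a camera call.
- outline_of(camera, label): "pixels" (480x640 bool, what is visible of it) and "extent" ([left, top, right, bottom] in pixels, round what is visible of it).
The state is a dict: "time": time; "joint_positions": joint angles; "dq": joint speeds; "tau": joint torques, N m; "tool_pos": TCP position; "orientation": TCP orientation; "contact_force": force on the tool from outside, world axes, zero at the start; "torque": the same for the moment, N m; "grip_width": finger opening in m; "finger_force": force on a finger pad.
Only numpy, scipy, OpenCV 4.12 (cv2) and the standard library are available. Lean on these libraries where they do the work, as an engineer would, in place of code of your own. Each camera call takes 0.05 s, during which the arm holds its last target. There are 200 camera calls.

TASK

Two open cartons stand on end on the packing bench, their mouths towards the robot. By pushing only, tip the taller one over away from the robot so that it sits on its base with its mouth up, then push it along the bench until its far end sits squarely against the long metal rail. Do not pick it up off the bench, and leave the shorter carton, the bottles and the tape roll where they are.

Things in the scene. Friction and masses are not known exactly. Their poses are not given: they have to be found in the camera images.
- carton: The taller open cardboard carton, 150 x 110 mm, 80 mm deep, walls 4 mm, six cells (partitions 12 mm below the rim), 0.25 kg, loose. Starts on one 110 x 80 mm end, 150 mm tall, mouth facing the robot within 20 degrees. Origin: centre of that end. x: from the mouth (rim at -40 mm) to the closed base (+40 mm); y: across the width; z: along the length, up at the start, away from the robot once tipped.
- heel (a point): Middle of the carton's heel edge, where the end it starts on meets its base (x 40, y 0, z 0 mm in its frame). Pushed near its top away from the robot the carton turns about this edge, which stays on the bench; past about 28 degrees it drops onto its base by itself. Then it is 80 mm tall, and the heel is the lower edge of the wall nearest the robot.
- end_left (a point): On the outer face of the carton's other end (top at the start, far end after tipping), at its left edge: x = 0, y = 55, z = 150 mm in the carton's frame, so 40 mm above the bench after tipping.
- end_right (a point): The same at the right edge: x = 0, y = -55, z = 150 mm in the carton's frame.
- rail: Fixed straight aluminium stop rail on the bench across the far side of the work: 30 mm thick (x), 900 mm long (y), 45 mm tall. Origin: centre of its underside; the face towards the robot is at x = -15 mm in its frame. Turned at most 5 degrees from the robot's y axis.
- short_carton: Bystander: a shorter open cardboard carton, standing on its 110 x 80 mm end, 90 mm tall, mouth towards the robot, loose. Origin: centre of the end it stands on, z up.
- bottle_a: Bystander: small clear glass bottle standing at the left end of the row of cartons and tape, 33 mm diameter, 75 mm tall, loose. Origin: centre of its underside, z up.
- bottle_b: Bystander: a second such bottle, at the right end of the row. Origin: centre of its underside, z up.
- tape: Bystander: yellow ring-shaped tape roll, 90 mm outer diameter, 48 mm tall, lying flat in one row with the two cartons, in any of the three places. Origin: centre of its underside, z up.

How it is judged:
By the outcome, as a careful person would: the job done as asked, in the order asked, and still so for the second after the job is handed in, with the robot touching nothing.
It also fails if it takes over 48 s, if anything falls off the work surface, if the arm or the gripper's body presses on something with over 40 N, if the wrist force passes 120 N, or if a joint passes its speed limit or range.

## Working session

There is one attempt and no reset: what is moved stays moved. The work goes in short steps, Python scripts to look and compute and a shell command to move; the robot and the scene stay as the last step left them, time stands still between calls to the robot, and variables do not carry over. Pictures are saved under pics/ and viewed, at most 10 in all, crops included, and the job is handed in when it is done.

```bash
mkdir -p pics; ls; cat > h.py <<'E'
from rig import *
import numpy as np, cv2
def world(cam,depth,mask):
    m=camera_model(cam); K=np.array(m["mtx"]);T=np.array(m["extrinsics"])
    v,u=np.nonzero(mask&(depth>0)); z=depth[v,u]
    P=np.stack([(u-K[0,2])*z/K[0,0],(v-K[1,2])*z/K[1,1],z],1)
    return P@T[:3,:3].T+T[:3,3]
E
python3 - <<'E'
from h import *
for c in ["scene","top"]:
    p,d=snapshot(c); cv2.imwrite(f"pics/{c}0.png",p[:,:,::-1])
    print(c,np.round(camera_model(c)["extrinsics"],3).tolist())
    for n in ["carton","rail","short_carton","bottle_a","tape"]:
        for o in outline_of(c,n)[:3]:
            W=world(c,d,o["pixels"])
            print(n,round(o["confidence"],2),o["extent"],len(W),np.round(np.percentile(W,[2,50,98],axis=0),3).tolist() if len(W) else "")
E
```

```text
pics
scene [[0.428, 0.541, -0.724, 1.493], [0.904, -0.257, 0.342, -0.42], [-0.001, -0.801, -0.599, 0.866], [0.0, 0.0, 0.0, 1.0]]
carton 0.71 [181.8, 220.0, 238.2, 298.0] 3583 [[0.432, -0.258, 0.001], [0.505, -0.206, 0.104], [0.516, -0.153, 0.149]]
rail 0.75 [143.6, 261.6, 523.8, 433.0] 9730 [[0.762, -0.419, 0.001], [0.801, -0.082, 0.039], [0.827, 0.434, 0.045]]
short_carton 0.72 [331.9, 196.9, 387.0, 250.0] 2191 [[0.426, 0.133, -0.001], [0.488, 0.178, 0.066], [0.516, 0.254, 0.089]]
bottle_a 0.68 [395.0, 189.0, 405.0, 215.4] 242 [[0.384, 0.348, -0.0], [0.399, 0.359, 0.035], [0.409, 0.375, 0.072]]
bottle_a 0.67 [126.8, 255.9, 143.1, 295.4] 372 [[0.397, -0.388, -0.002], [0.414, -0.373, 0.036], [0.422, -0.358, 0.074]]
tape 0.77 [282.5, 240.1, 323.1, 276.2] 1189 [[0.456, -0.033, -0.004], [0.504, 0.012, 0.024], [0.542, 0.063, 0.046]]
tape 0.72 [182.2, 217.0, 240.2, 300.6] 3603 [[0.428, -0.258, -0.0], [0.504, -0.206, 0.104], [0.516, -0.151, 0.149]]
top [[-0.007, -0.983, 0.184, 0.373], [-1.0, 0.008, 0.004, 0.018], [-0.006, -0.184, -0.983, 1.243], [0.0, 0.0, 0.0, 1.0]]
carton 0.56 [388.6, 271.0, 455.4, 318.2] 2780 [[0.423, -0.252, 0.001], [0.463, -0.193, 0.148], [0.507, -0.141, 0.153]]
rail 0.62 [124.6, 141.3, 514.8, 177.7] 6795 [[0.748, -0.409, 0.003], [0.781, 0.02, 0.042], [0.817, 0.45, 0.048]]
short_carton 0.7 [203.7, 274.1, 268.9, 323.7] 2266 [[0.413, 0.138, 0.001], [0.458, 0.194, 0.089], [0.506, 0.251, 0.094]]
short_carton 0.43 [487.6, 318.7, 505.3, 332.1] 255 [[0.388, -0.377, 0.0], [0.402, -0.363, 0.049], [0.417, -0.355, 0.077]]
bottle_a 0.78 [153.0, 329.8, 171.7, 344.0] 241 [[0.374, 0.35, -0.001], [0.389, 0.359, 0.049], [0.403, 0.372, 0.076]]
bottle_a 0.73 [485.2, 319.0, 508.4, 331.8] 238 [[0.39, -0.379, 0.002], [0.403, -0.363, 0.05], [0.418, -0.355, 0.077]]
tape 0.56 [304.1, 261.1, 342.2, 302.2] 328 [[0.451, -0.028, 0.007], [0.518, 0.006, 0.045], [0.537, 0.053, 0.051]]
```

```bash
cat >> h.py <<'E'
def toprect(cam,label,zmin,zmax,near=None,pic=True):
    if pic: _,d=toprect.d=snapshot(cam)
    d=toprect.d[1]
    for o in outline_of(cam,label):
        W=world(cam,d,o["pixels"]); W=W[(W[:,2]>zmin)&(W[:,2]<zmax)]
        if len(W)<40: continue
        if near is not None and np.linalg.norm(np.median(W[:,:2],0)-near)>.1: continue
        return W,cv2.minAreaRect((W[:,:2]*1000).astype(np.float32))
    return None,None
def railline(cam,pic=True):
    W,_=toprect(cam,"rail",.038,.055,pic=pic)
    y=W[:,1]; b=np.round(y/.02); pts=[]
    for k in np.unique(b):
        s=W[b==k]
        if len(s)>8: pts.append([s[:,1].mean(),np.percentile(s[:,0],3),np.percentile(s[:,0],97)])
    pts=np.array(pts); return np.polyfit(pts[:,0],pts[:,1],1),np.polyfit(pts[:,0],pts[:,2],1)
E
python3 - <<'E'
from h import *
for c in ["scene","top"]:
    W,r=toprect(c,"carton",.140,.160); print(c,r,cv2.boxPoints(r).round().tolist())
    print(railline(c,False))
    print(toprect(c,"short_carton",.08,.1,pic=False)[1])
a=cv2.imread("pics/scene0.png")[150:450,100:540]; b=cv2.imread("pics/top0.png")[120:360,110:530]
cv2.imwrite("pics/c.png",np.vstack([cv2.copyMakeBorder(x,0,0,0,440-x.shape[1],cv2.BORDER_CONSTANT) for x in (a,b)]))
E
```

```text
scene ((469.5356750488281, -200.66661071777344), (109.34257507324219, 88.29170989990234), 80.8460922241211) [[417.0, -248.0], [504.0, -262.0], [522.0, -154.0], [435.0, -140.0]]
(array([-0.05784622,  0.77590692]), array([-0.05774488,  0.80421189]))
((463.22625732421875, 195.39219665527344), (86.83031463623047, 117.79185485839844), 18.15338134765625)
top ((467.26043701171875, -199.51190185546875), (111.30703735351562, 80.91495513916016), 81.33636474609375) [[419.0, -248.0], [499.0, -261.0], [516.0, -151.0], [436.0, -138.0]]
(array([-0.05785554,  0.77191666]), array([-0.05692832,  0.79975501]))
((460.9743347167969, 196.60043334960938), (80.5914077758789, 110.47056579589844), 17.57916259765625)
```

View pics/c.png

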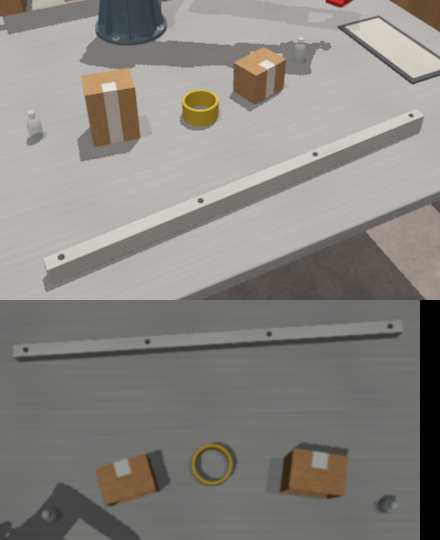

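```bash
python3 - <<'E'
from h import *
s=sense(); print(np.round(s["orientation"],4),s["tool_pos"],s["contact_force"],s["grip_width"])
E
```

```text
[[-8.939e-01  4.483e-01  1.000e-04]
 [ 4.483e-01  8.939e-01 -0.000e+00]
 [-1.000e-04  0.000e+00 -1.000e+00]] [0.25775072 0.51400482 0.2502933 ] [-0.1659325  -0.58560389  0.35537246] 0.08552710249702557
```

```bash
for i in 1 2 3; do python3 -m pendant '[[[-0.0237,-0.0316,0,0,0,0,0.6],[-0.0474,-0.0632,0,0,0,0,0.6],[-0.0711,-0.0948,0,0,0,0,0.6],[-0.0948,-0.1264,0,0,0,0,0.6],[-0.1185,-0.158,0,0,0,0,0.6]]]'; done
python3 -m pendant '[[[-0.0237,-0.0316,0,0,0,-5.8,0.6],[-0.0474,-0.0632,0,0,0,-11.6,0.6],[-0.0711,-0.0948,0,0,0,-17.4,0.6],[-0.0711,-0.0948,0,0,0,-17.4,0.6]]]'
```

```text
time: 1.42
tool_pos: [0.2926, 0.3181, 0.2502]
orientation: [[-0.894, 0.447, 0.0], [0.447, 0.894, 0.0], [-0.0, 0.0, -1.0]]
contact_force: [1.2, -1.1, -0.1]
grip_width: 0.0514
finger_force: 0.0
time: 1.83
tool_pos: [0.3278, 0.1237, 0.2506]
orientation: [[-0.894, 0.448, 0.002], [0.448, 0.894, 0.0], [-0.001, 0.001, -1.0]]
contact_force: [1.6, 0.3, -1.1]
grip_width: 0.0511
finger_force: 0.0
time: 2.25
tool_pos: [0.363, -0.0712, 0.2508]
orientation: [[-0.894, 0.449, 0.002], [0.449, 0.894, -0.001], [-0.002, 0.0, -1.0]]
contact_force: [1.0, -0.4, -0.0]
grip_width: 0.0509
finger_force: 0.0
time: 2.58
tool_pos: [0.3848, -0.1919, 0.2508]
orientation: [[-0.987, 0.159, 0.001], [0.159, 0.987, -0.003], [-0.002, -0.003, -1.0]]
contact_force: [-0.5, 0.0, 0.1]
grip_width: 0.0512
finger_force: 0.0
```

```bash
python3 -m pendant '[[[0,0,0.03,0,0,0,0.6],[0,0,0.06,0,0,0,0.6],[0,0,0.09,0,0,0,0.6],[0,0,0.11,0,0,0,0.6],[0,0,0.11,0,0,0,0.6]]]'
for i in 1 2; do python3 -m pendant '[[[-0.006,0,0,0,0,0,0.6],[-0.012,0,0,0,0,0,0.6],[-0.018,0,0,0,0,0,0.6],[-0.024,0,0,0,0,0,0.6],[-0.03,0,0,0,0,0,0.6]]]'; done
python3 - <<'E'
from h import *
p,d=snapshot("scene"); q,_=snapshot("top")
cv2.imwrite("pics/d.png",np.hstack([p[150:400,100:420],q[180:430,300:560]])[:,:,::-1])
E
```

```text
time: 3.0
tool_pos: [0.3815, -0.1833, 0.1363]
orientation: [[-0.987, 0.161, -0.006], [0.161, 0.987, 0.005], [0.007, 0.004, -1.0]]
contact_force: [-0.2, 1.0, -0.5]
grip_width: 0.0515
finger_force: 0.0
time: 3.42
tool_pos: [0.4153, -0.1911, 0.1416]
orientation: [[-0.987, 0.16, 0.002], [0.16, 0.987, -0.002], [-0.002, -0.001, -1.0]]
contact_force: [0.2, 0.8, -0.3]
grip_width: 0.0513
finger_force: 0.0
time: 3.83
tool_pos: [0.4439, -0.1954, 0.1402]
orientation: [[-0.987, 0.16, -0.0], [0.16, 0.987, 0.0], [0.0, 0.0, -1.0]]
contact_force: [-0.3, -0.5, -0.4]
grip_width: 0.0515
finger_force: 0.2
```

View pics/d.png

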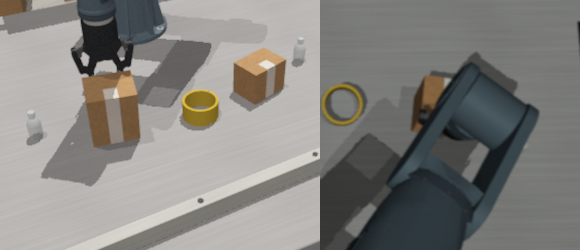

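```bash
for i in 1 2; do python3 -m pendant '[[[-0.006,0,0,0,0,0,0.6],[-0.012,0,0,0,0,0,0.6],[-0.018,0,0,0,0,0,0.6],[-0.024,0,0,0,0,0,0.6],[-0.03,0,0,0,0,0,0.6]]]'; done
python3 - <<'E'
from h import *
p,d=snapshot("scene"); q,_=snapshot("top")
cv2.imwrite("pics/e.png",np.hstack([p[150:400,100:420],q[180:430,300:560]])[:,:,::-1])
E
```

```text
time: 4.35
tool_pos: [0.4737, -0.2003, 0.1404]
orientation: [[-0.987, 0.16, 0.0], [0.16, 0.987, -0.0], [-0.0, -0.0, -1.0]]
contact_force: [-0.9, -0.4, -0.2]
grip_width: 0.051
finger_force: 0.0
time: 4.77
tool_pos: [0.5031, -0.205, 0.1402]
orientation: [[-0.987, 0.16, -0.0], [0.16, 0.987, 0.0], [0.0, 0.0, -1.0]]
contact_force: [0.6, 0.2, 0.2]
grip_width: 0.0509
finger_force: 0.0
```

View pics/e.png

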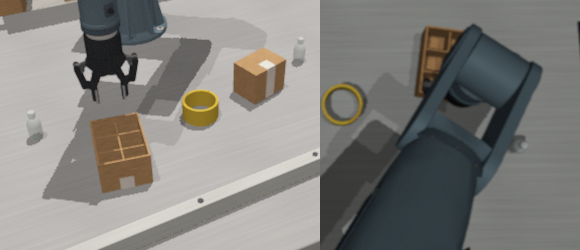

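The carton has tipped onto its base, mouth up (scene crop about (122,150)). Back off and measure.

```bash
python3 -m pendant '[[[0.02,0,0,0,0,0,0.6],[0.04,0,0,0,0,0,0.6],[0.06,0,0,0,0,0,0.6],[0.08,0,0,0,0,0,0.6],[0.08,0,0,0,0,0,0.6]]]'
python3 - <<'E'
from h import *
for c in ["scene","top"]:
    W,r=toprect(c,"carton",.072,.09,near=np.array([.58,-.21])); print(c,r,cv2.boxPoints(r).round().tolist())
    print(railline(c,False))
E
```

```text
time: 5.28
tool_pos: [0.4205, -0.1907, 0.1395]
orientation: [[-0.987, 0.161, -0.003], [0.161, 0.987, 0.002], [0.003, 0.001, -1.0]]
contact_force: [0.6, 1.0, 0.4]
grip_width: 0.0512
finger_force: 0.0
scene ((583.2503662109375, -218.37393188476562), (110.00890350341797, 155.8759307861328), 81.3895263671875) [[498.0, -261.0], [652.0, -284.0], [669.0, -176.0], [514.0, -152.0]]
(array([-0.05708281,  0.7752869 ]), array([-0.05781083,  0.80418278]))
top ((581.91357421875, -216.84072875976562), (110.56881713867188, 151.81375122070312), 81.12091064453125) [[498.0, -260.0], [648.0, -283.0], [665.0, -174.0], [515.0, -151.0]]
(array([-0.05816937,  0.77194839]), array([-0.05801276,  0.80062221]))
```

```bash
python3 -m pendant '[[[0,0,0.03,0,0,0,0.75],[0,0,0.06,0,0,0,0.75],[0,0,0.08,0,0,0,0.75],[0,0,0.09,0,0,0,0.75],[0,0,0.09,0,0,0,0.75]]]'
python3 -m pendant '[[[-0.013,0,0,0,0,0,0.75],[-0.026,0,0,0,0,0,0.75],[-0.039,0,0,0,0,0,0.75],[-0.052,0,0,0,0,0,0.75],[-0.06,0,0,0,0,0,0.75]]]'
python3 -m pendant '[[[-0.006,0,0,0,0,0,0.75],[-0.012,0,0,0,0,0,0.75],[-0.018,0,0,0,0,-1,0.75],[-0.024,0,0,0,0,-2,0.75],[-0.03,0,0,0,0,-3,0.75]]]'
python3 -m pendant '[[[-0.006,0,0,0,0,-1,0.75],[-0.012,0,0,0,0,-2,0.75],[-0.018,0,0,0,0,-3,0.75],[-0.024,0,0,0,0,-4,0.75],[-0.03,0,0,0,0,-5,0.75]]]'
python3 - <<'E'
from h import *
for c in ["scene","top"]:
    W,r=toprect(c,"carton",.072,.09,near=np.array([.6,-.21])); print(c,r,r and cv2.boxPoints(r).round().tolist())
p,_=snapshot("scene"); q,_=snapshot("top")
cv2.imwrite("pics/f.png",np.hstack([p[150:400,100:420],q[130:380,300:560]])[:,:,::-1])
E
```

```text
time: 6.0
tool_pos: [0.4225, -0.191, 0.0481]
orientation: [[-0.987, 0.16, -0.004], [0.16, 0.987, 0.003], [0.004, 0.002, -1.0]]
contact_force: [0.0, 1.0, 0.1]
grip_width: 0.064
finger_force: 0.0
time: 6.42
tool_pos: [0.4853, -0.2028, 0.0521]
orientation: [[-0.987, 0.16, 0.003], [0.16, 0.987, -0.002], [-0.003, -0.002, -1.0]]
contact_force: [-1.1, 0.5, 0.1]
grip_width: 0.064
finger_force: 0.0
time: 6.83
tool_pos: [0.5124, -0.2067, 0.0506]
orientation: [[-0.994, 0.107, -0.001], [0.107, 0.994, -0.0], [0.001, -0.0, -1.0]]
contact_force: [-4.6, 0.1, 4.7]
grip_width: 0.0642
finger_force: 0.0
time: 7.25
tool_pos: [0.5426, -0.2101, 0.0506]
orientation: [[-1.0, 0.02, -0.0], [0.02, 1.0, -0.0], [0.0, -0.0, -1.0]]
contact_force: [-4.0, -0.8, 5.9]
grip_width: 0.064
finger_force: 0.0
scene ((629.5942993164062, -212.75265502929688), (111.46869659423828, 159.29989624023438), 88.77815246582031) [[549.0, -267.0], [708.0, -270.0], [710.0, -159.0], [551.0, -155.0]]
top None None
```

View pics/f.png

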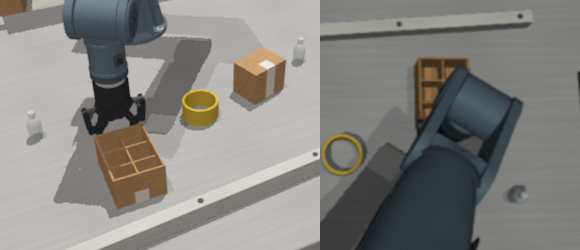

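```bash
python3 -m pendant '[[[0.005,0,0,0,0,0,0.75],[0.01,0,0,0,0,0,0.75],[0.01,0,-0.006,0,0,-1,0.75],[0.01,0,-0.012,0,0,-2,0.75],[0.005,0,-0.012,0,0,-3,0.75]]]'
python3 -m pendant '[[[-0.005,0,0,0,0,-0.5,0.75],[-0.011,0,0,0,0,-1,0.75],[-0.017,0,0,0,0,-1.4,0.75],[-0.023,0,0,0,0,-1.4,0.75],[-0.029,0,0,0,0,-1.4,0.75]]]'
python3 -m pendant '[[[-0.007,0,0,0,0,0,0.75],[-0.014,0,0,0,0,0,0.75],[-0.021,0,0,0,0,0,0.75],[-0.028,0,0,0,0,0,0.75],[-0.035,0,0,0,0,0,0.75]]]'
python3 - <<'E'
from h import *
W,r=toprect("scene","carton",.072,.09,near=np.array([.67,-.21])); print(r,r and cv2.boxPoints(r).round().tolist())
print(railline("scene",False),sense()["contact_force"])
E
```

```text
time: 7.97
tool_pos: [0.5375, -0.2101, 0.0638]
orientation: [[-0.999, -0.032, 0.001], [-0.032, 0.999, -0.001], [-0.001, -0.001, -1.0]]
contact_force: [0.7, -0.2, 0.2]
grip_width: 0.0638
finger_force: 0.0
time: 8.38
tool_pos: [0.5667, -0.2086, 0.0621]
orientation: [[-0.998, -0.055, -0.001], [-0.055, 0.998, 0.0], [0.001, 0.0, -1.0]]
contact_force: [-3.3, -1.0, 2.1]
grip_width: 0.0639
finger_force: 1.5
time: 8.8
tool_pos: [0.6019, -0.2066, 0.062]
orientation: [[-0.998, -0.055, -0.0], [-0.055, 0.998, 0.0], [0.0, 0.0, -1.0]]
contact_force: [-2.1, -0.0, -0.3]
grip_width: 0.064
finger_force: 0.8
((689.1785888671875, -204.71627807617188), (153.88400268554688, 111.86767578125), 2.3861424922943115) [[610.0, -152.0], [615.0, -264.0], [768.0, -257.0], [764.0, -146.0]]
(array([-0.05737816,  0.77559574]), array([-0.05755684,  0.80424485])) [ 0.73422184  0.28599792 -0.51944344]
```

```bash
python3 -m pendant '[[[-0.004,0,0,0,0,0,0.75],[-0.008,0,0,0,0,0,0.75],[-0.012,0,0,0,0,0,0.75],[-0.015,0,0,0,0,0,0.75],[-0.018,0,0,0,0,0,0.75]]]'
python3 -m pendant '[[[-0.0015,0,0,0,0,0,0.75],[-0.003,0,0,0,0,0,0.75]]]'
python3 - <<'E'
from h import *
W,r=toprect("scene","carton",.072,.09,near=np.array([.69,-.21])); print(r,r and cv2.boxPoints(r).round().tolist())
print(railline("scene",False),sense()["contact_force"])
E
```

```text
time: 9.37
tool_pos: [0.6193, -0.2058, 0.0622]
orientation: [[-0.998, -0.055, -0.0], [-0.055, 0.998, 0.0], [0.0, 0.0, -1.0]]
contact_force: [-0.0, -0.3, -0.8]
grip_width: 0.064
finger_force: 0.7
time: 9.53
tool_pos: [0.6223, -0.2057, 0.0622]
orientation: [[-0.998, -0.055, -0.0], [-0.055, 0.998, 0.0], [0.0, 0.0, -1.0]]
contact_force: [-1.5, 0.1, -0.2]
grip_width: 0.0641
finger_force: 0.9
((708.6529541015625, -203.2769775390625), (155.62313842773438, 111.02767181396484), 3.2884061336517334) [[628.0, -152.0], [634.0, -263.0], [790.0, -254.0], [783.0, -143.0]]
(array([-0.05749264,  0.77518372]), array([-0.05819433,  0.80423955])) [-0.27294829  0.63250876 -0.03206275]
```

```bash
for i in 1 2 3; do python3 -m pendant '[[[-0.001,0,0,0,0,0,0.75],[-0.002,0,0,0,0,0,0.75],[-0.002,0,0,0,0,0,0.75]]]' | egrep 'tool_pos|contact'; done
```

```text
tool_pos: [0.6239, -0.2057, 0.0625]
contact_force: [-3.5, -0.7, 2.9]
tool_pos: [0.6239, -0.2057, 0.0624]
contact_force: [-12.3, 0.2, 10.3]
tool_pos: [0.624, -0.2057, 0.0624]
contact_force: [-21.4, -0.5, 13.9]
```

```bash
python3 -m pendant '[[[0.002,0,0,0,0,0,0.75],[0.004,0,0,0,0,0,0.75],[0.008,0,0,0,0,0,0.75],[0.016,0,0,0,0,0,0.75],[0.03,0,0,0,0,0,0.75]]]'
python3 -m pendant '[[[0.02,0,-0.02,0,0,0,0.75],[0.04,0,-0.05,0,0,0,0.75],[0.07,0,-0.08,0,0,0,0.75],[0.1,0,-0.11,0,0,0,0.75],[0.13,0,-0.13,0,0,0,0.75]]]'
python3 - <<'E'
from h import *
for c in ["scene","top"]:
    W,r=toprect(c,"carton",.072,.09,near=np.array([.7,-.2])); print(c,r,r and cv2.boxPoints(r).round().tolist(),railline(c,False))
    print(toprect(c,"short_carton",.08,.1,near=np.array([.46,.19]),pic=False)[1])
    p=toprect.d[0]; cv2.imwrite(f"pics/{c}9.png",p[:,:,::-1])
a=cv2.imread("pics/scene9.png")[150:450,80:480]; b=cv2.imread("pics/top9.png")[100:400,140:540]
cv2.imwrite("pics/g.png",np.hstack([a,b]))
E
```

```text
time: 10.85
tool_pos: [0.5988, -0.207, 0.0625]
orientation: [[-0.998, -0.056, 0.002], [-0.056, 0.998, -0.001], [-0.002, -0.001, -1.0]]
contact_force: [0.7, -0.2, 0.0]
grip_width: 0.0645
finger_force: 0.0
time: 11.27
tool_pos: [0.4679, -0.2145, 0.1947]
orientation: [[-0.998, -0.056, 0.003], [-0.056, 0.998, -0.002], [-0.003, -0.002, -1.0]]
contact_force: [-0.5, -0.8, 1.0]
grip_width: 0.0642
finger_force: 0.0
scene None None (array([-0.05823933,  0.77616089]), array([-0.05798765,  0.80430863]))
((464.3878173828125, 194.28353881835938), (85.86956024169922, 116.67233276367188), 18.01255226135254)
top ((708.7076416015625, -201.78125), (151.97378540039062, 110.9549789428711), 3.0854878425598145) [[630.0, -150.0], [636.0, -261.0], [788.0, -253.0], [782.0, -142.0]] (array([-0.06298756,  0.77364246]), array([-0.05824802,  0.80047743]))
((461.33197021484375, 197.10232543945312), (80.90234375, 111.11087799072266), 16.826316833496094)
```

View pics/g.png

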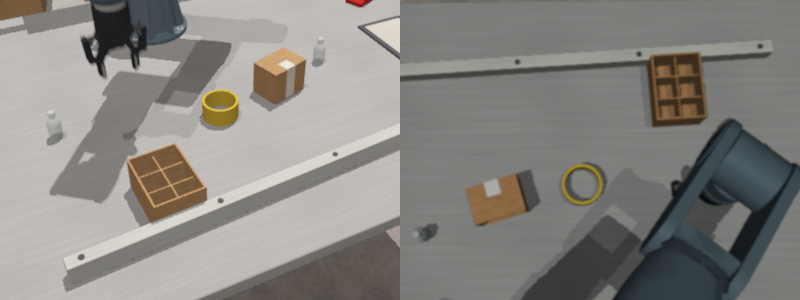

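The carton sits mouth up with its far end flush on the rail (left view about (168,180), right view about (678,88)). The short carton, bottles and tape have not moved.

```bash
python3 -m pendant '[[[0,0,0,0,0,0,0.75],[0,0,0,0,0,0,0.75]]]'|head -1; python3 -c "from rig import *; print(sign_off())"
```

```text
time: 11.83
the job is handed in; nothing more can be done
None
```

I tipped the taller carton onto its base by pushing, then pushed it until its far end sat squarely against the rail, and handed the job in at 11.8 s; the camera check showed the other items where they started.

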